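Click the lid of the binding-comb tub shut

TASK

The lid of the clear tub of binding combs lies in place, but the four blue sections of its rim have sprung up. Press around the rim with the fingertips, section by section, until all four have clicked down flush with the lid; do not lift or tip the tub, leave it standing where it is and leave the other things on the desk alone.

Things in the scene. Friction and masses are not known exactly. Their poses are not given: they have to be found in the camera images.
- tub: loose clear plastic tub of binding combs, about 0.75 kg, 180 x 140 mm (tub x by tub y) over its lid; origin at the centre of its underside, on the table; z up. The white lid's flat top is 70 mm above the origin, with a fixed round white knob in the middle (26 mm across, 18 mm tall) and a fixed 30 x 30 mm white square at each corner. Between the corners the rim is four blue sections, each hinged along its inner edge at lid-top level
- flap_near (a joint): blue rim section on the -x side of the tub frame, 76 mm long along the tub's y, 30 mm wide from hinge to outer edge. Angle, rad: 0 = clicked shut, flush with the lid's top; 0.35 = sprung up, outer edge 10 mm above it. Pushed down at its outer edge it gives easily to 0.26, then needs about 12 N, less as it goes down; below about 0.10 it snaps to 0 and stays (pressing again is harmless); let go above that it springs back up
- press_near (a point): thin white line: place to press on the top face of section flap_near: mid-length, 22 mm out from its hinge line, 8 mm in from its outer edge; moves with the section and is 70 mm above the table when shut, about 77 mm when up. Its x axis points outward across the section, its y axis along the rim
- flap_far (a joint): blue rim section on the +x side of the tub frame, 76 mm long along the tub's y, 30 mm wide from hinge to outer edge. Angle, rad: 0 = clicked shut, flush with the lid's top; 0.35 = sprung up, outer edge 10 mm above it. Pushed down at its outer edge it gives easily to 0.26, then needs about 12 N, less as it goes down; below about 0.10 it snaps to 0 and stays (pressing again is harmless); let go above that it springs back up
- press_far (a point): thin white line: place to press on the top face of section flap_far: mid-length, 22 mm out from its hinge line, 8 mm in from its outer edge; moves with the section and is 70 mm above the table when shut, about 77 mm when up. Its x axis points outward across the section, its y axis along the rim
- flap_left (a joint): blue rim section on the +y side of the tub frame, 116 mm long along the tub's x, 30 mm wide from hinge to outer edge. Angle, rad: 0 = clicked shut, flush with the lid's top; 0.35 = sprung up, outer edge 10 mm above it. Pushed down at its outer edge it gives easily to 0.26, then needs about 12 N, less as it goes down; below about 0.10 it snaps to 0 and stays (pressing again is harmless); let go above that it springs back up
- press_left (a point): thin white line: place to press on the top face of section flap_left: mid-length, 22 mm out from its hinge line, 8 mm in from its outer edge; moves with the section and is 70 mm above the table when shut, about 77 mm when up. Its x axis points outward across the section, its y axis along the rim
- flap_right (a joint): blue rim section on the -y side of the tub frame, 116 mm long along the tub's x, 30 mm wide from hinge to outer edge. Angle, rad: 0 = clicked shut, flush with the lid's top; 0.35 = sprung up, outer edge 10 mm above it. Pushed down at its outer edge it gives easily to 0.26, then needs about 12 N, less as it goes down; below about 0.10 it snaps to 0 and stays (pressing again is harmless); let go above that it springs back up
- press_right (a point): thin white line: place to press on the top face of section flap_right: mid-length, 22 mm out from its hinge line, 8 mm in from its outer edge; moves with the section and is 70 mm above the table when shut, about 77 mm when up. Its x axis points outward across the section, its y axis along the rim
- tape: bystander, loose: roll of yellow tape lying flat, 68 mm across, 24 mm high; origin at the centre of its underside
- glue: bystander, loose: white glue bottle with red cap, 38 mm across, 85 mm tall; origin at the centre of its underside
- eyelets: bystander, loose: brass-coloured jar of eyelets with black cap, 54 mm across, 55 mm tall; origin at the centre of its underside
- cards: bystander, loose: stack of cards with a blue band, 50 x 44 x 30 mm; origin at the centre of its underside
- stapler: bystander, loose: grey and black stapler, 135 x 34 mm, 58 mm high; origin at the centre of its underside
- pen_cup: bystander, loose: black cup with pens and pencils, 76 mm across, 95 mm tall, pens up to 160 mm; origin at the centre of its underside
Things that resemble listed ones, but are neither listed nor needed, are in the scene too. There is more than one size of the tub; the job needs the smaller.

How it is judged:
By the outcome, as a careful person would: the job done as asked, in the order asked, and still so for the second after the job is handed in, with the robot touching nothing.
It also fails if it takes over 45 s, if anything falls off the work surface, if the arm or the gripper's body presses on something with over 40 N, if the wrist force passes 120 N, or if a joint passes its speed limit or range.

ROBOT

A 6-joint arm with a two-finger parallel gripper is mounted at the origin on the work surface. World frame = base frame: x ahead of the robot, y to its left, z up, the work surface at z = 0. Lengths are in mm, angles in rad, forces in N, time in s.
With the tool pointing down it reaches from about 300 to 775 mm from the base axis. Payload 14.6 kg.
Tool frame: the origin (TCP) lies at the very end of the fingers, on their centre line; the grasp point (between the pads) lies 19 mm behind it; z points along the fingers, y is the line along which they close (so a half turn about z gives the same grasp; the last joint's range is limited). The gripper opens to 94 mm and grips with 3 to 60 N. Pads are 16 mm wide; open, the fingers measure 119 mm over their backs; the gripper's body (75 mm by 177 mm) begins 78 mm behind the grasp point.
Start: joints at [1.26, 0.3, 1.521, -0, 1.321, -0.067], TCP at [132.763, 533.726, 205.446] pointing down, gripper open.
Joint ranges: [-3.03, 3.03], [-0.79, 2.21], [0.23, 2.52], [-1.04, 4.18], [0, 3.07], [-2.55, 2.55]. Speed limits (rad/s): [2.22, 2.22, 2.57, 3.14, 3.14, 3.14].

INTERFACE

Orientations are given as [roll, pitch, yaw] about the fixed x, y, z axes, in that order (R = Rz(yaw) Ry(pitch) Rx(roll)).
In Python, from cell import manip, camera, get_calibration gives the robot as it stands.
- The arm moves only by the tool arm_command, never from a script. Its argument "targets" is a list of rows, each an object of numbers: "hand": the opening, from -1 (shut) to 1 (fully open), so that 0 is half open; "x", "y", "z": the shift along the tool's x, y, z in m; "yaw": the turn about the tool's z in rad. In form: [{"hand": .., "x": .., "y": .., "z": .., "yaw": ..}, ...]. A call has 1 to 10 rows; each row shifts and turns the commanded pose from where the row before left it, along the tool's axes as they then stand; what a row does not reach is not made up. A row lasts 1/10 s, in which the tool goes at most 50 mm and 8.59 degrees, less where a joint would pass 70% of its speed; a pose out of reach is approached as far as the arm can. A call is refused whole if a number of a shift passes 0.05 or a number of a turn 0.15, either way. A call with a gripper value outside its range is refused whole. The fingers move at their own pace and stop on an object; "newtons" is the grip in N (left out, the last holds). Time passes only in rows, so rows that do not move let the fingers close. It gives the time, the measured TCP pose, the force, the opening and the grip force at its end, in the units of the state.
- manip.read_state(): the state, without advancing time (a new reading comes with each control period).
- camera(name): name is "scene" or "side" or "wrist"; returns the picture (420x560x3 uint8, red, green, blue); there is no depth.
- get_calibration(name): a dict with "K" (3x3 intrinsics, pixels), "cam_to_world" (4x4, takes a point from camera to world coordinates). Camera axes: x right, y up, looking along -z (the intrinsics and any distortion apply to the point x, -y, -z); pixel columns grow to the right and rows downward; lengths in mm; the calibration is good to about 2 mm. A picture is of the moment at which its call begins: read the wrist's pose just before it. get_calibration takes no time and is no camera call; for the wrist camera it gives the pose at the moment of the call.
- manip.sign_off(): hands the job in; it is judged then, once.
The state is a dict: "clock": time; "joints": joint angles; "qd": joint speeds; "effort": joint torques, N m; "eef_pos": TCP position; "eef_rot": TCP orientation; "wrist_force": force on the tool from outside, world axes, zero at the start; "moment": the same for the moment, N m; "finger_gap": finger opening in mm; "finger_force": force on a finger pad.
Only numpy, scipy, OpenCV 4.12 (cv2) and the standard library are available. Lean on these libraries where they do the work, as an engineer would, in place of code of your own. Each camera call takes 0.05 s, during which the arm holds its last target. There are 200 camera calls.

## Working session

There is one attempt and no reset: what is moved stays moved. The work goes in short steps, Python scripts to look and compute and a tool call to move; the robot and the scene stay as the last step left them, time stands still between calls to the robot, and variables do not carry over. Pictures are saved under pics/ and viewed, at most 10 in all, crops included, and the job is handed in when it is done.

Besides the shell and the picture viewer there is one more tool, called after "Request:" as name(argument=value, ...), one argument or row to a line, values as JSON. arm_command: Moves the arm, as the interface text tells. Its arguments: {"type":"object","properties":{"targets":{"type":"array"},"newtons":{"type":"number"}},"required":["targets"]}

```bash
mkdir -p pics; python3 - <<'E'
from cell import manip,camera,get_calibration
import cv2
for n in("scene","side"):
    cv2.imwrite(f"pics/{n}0.png",cv2.resize(camera(n)[:,:,::-1],(800,600),interpolation=cv2.INTER_CUBIC))
    c=get_calibration(n);print(n,c)
print(manip.read_state())
E
```

```text
scene {'K': array([[511.20365841,   0.        , 274.54744937],
       [  0.        , 511.20365841, 208.97219944],
       [  0.        ,   0.        ,   1.        ]]), 'cam_to_world': array([[ 2.66588822e-01, -7.09623361e-01,  6.52200189e-01,
         1.40422938e+03],
       [ 9.63802207e-01,  1.93496932e-01, -1.83423669e-01,
        -2.44484243e+02],
       [ 3.96298514e-03,  6.77490681e-01,  7.35520680e-01,
         1.09106018e+03],
       [ 0.00000000e+00,  0.00000000e+00,  0.00000000e+00,
         1.00000000e+00]])}
side {'K': array([[387.10813107,   0.        , 275.16807898],
       [  0.        , 387.10813107, 211.59017935],
       [  0.        ,   0.        ,   1.        ]]), 'cam_to_world': array([[ 9.08627461e-01,  2.22557024e-01, -3.53361723e-01,
         1.74551767e+02],
       [-4.17522717e-01,  5.01202541e-01, -7.57938516e-01,
        -7.77201050e+02],
       [ 8.42125307e-03,  8.36220296e-01,  5.48329006e-01,
         6.49012213e+02],
       [ 0.00000000e+00,  0.00000000e+00,  0.00000000e+00,
         1.00000000e+00]])}
{'clock': 0.1, 'joints': array([ 1.26041736e+00,  3.00405463e-01,  1.52151769e+00, -3.03290352e-05,
        1.32072242e+00, -6.65830748e-02]), 'qd': array([ 0.00121925,  0.00058113, -0.00364611,  0.00051122, -0.00127748,
       -0.00017852]), 'effort': array([ 2.51776808e-03, -5.32643509e+01, -3.53282475e+01,  7.10763247e-02,
        2.34010810e-02, -4.34881758e-05]), 'eef_pos': array([132.6908616 , 533.50441338, 204.94915403]), 'eef_rot': array([-3.14054011e+00, -4.07422186e-05,  2.89780426e+00]), 'wrist_force': array([ 0.06833179, -0.31176799,  0.57614348]), 'moment': array([0.02842505, 0.02136974, 0.019227  ]), 'finger_force': 0.0, 'finger_gap': 94.14858533877994}
```

View pics/scene0.png

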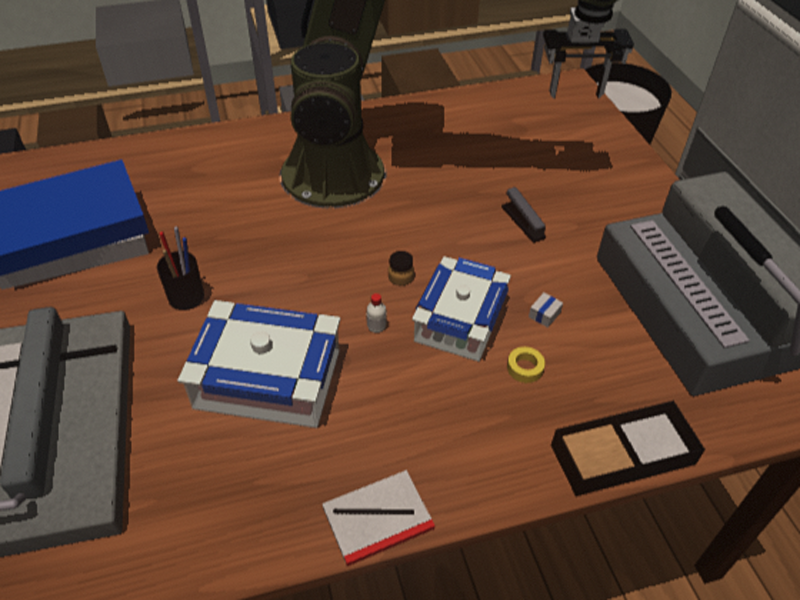

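View pics/side0.png

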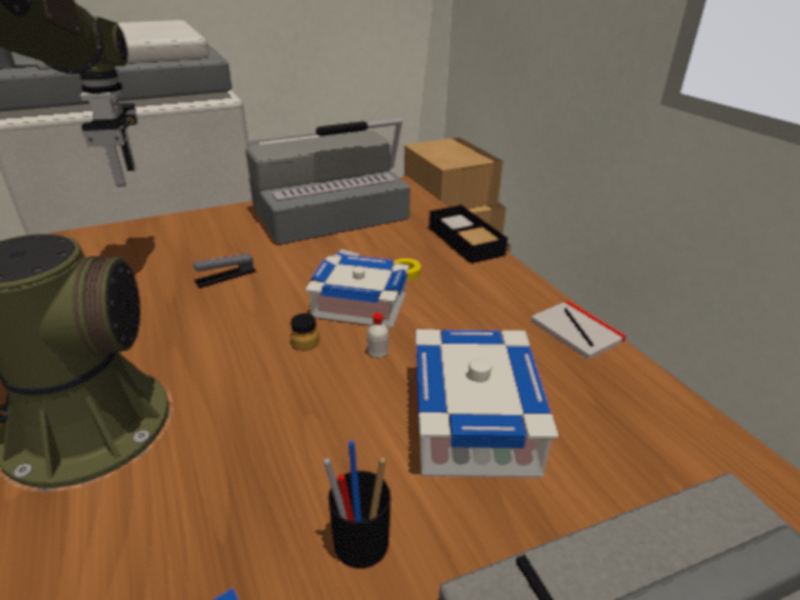

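The two candidates in the 800x600 scene picture are the larger tub at about (260,360) and the smaller tub at about (462,305). I choose the smaller one and will check it in a crop.

```bash
python3 - <<'E'
from cell import camera
import cv2,numpy as np
a=camera("scene")[170:260,280:370,::-1]; b=camera("side")[165:235,207:297,::-1]
f=lambda i,h:cv2.resize(i,None,fx=h,fy=h,interpolation=cv2.INTER_CUBIC)
A=f(a,6.6);A=cv2.resize(a,(396,396),interpolation=cv2.INTER_CUBIC)
B=cv2.resize(b,(396,308),interpolation=cv2.INTER_CUBIC)
c=np.zeros((400,800,3),np.uint8);c[:396,:396]=A;c[:308,400:796]=B
cv2.imwrite("pics/crop.png",c)
E
```

```text
(no output)
```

View pics/crop.png

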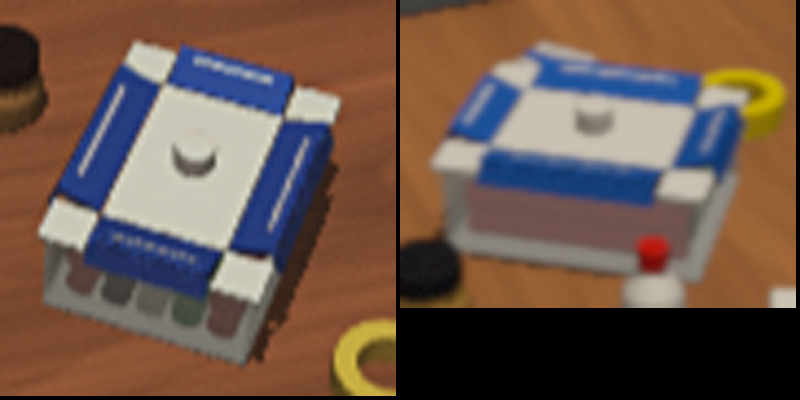

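The crop shows the small tub: lid 180x140, four blue sections up, knob in the middle. Scene-crop corners: outer (135,42), (340,100), (262,300), (40,234); inner (163,86), (283,118), (233,251), (107,217). Next I fit the pose.

```bash
cat > h.py <<'E'
from cell import manip,camera,get_calibration
import numpy as np,cv2
from scipy.optimize import least_squares
def proj(c,P):
    T=np.linalg.inv(c["cam_to_world"]);p=np.c_[P,np.ones(len(P))]@T.T
    q=np.c_[p[:,0],-p[:,1],-p[:,2]]@c["K"].T
    return q[:,:2]/q[:,2:]
def model(x,y,t,M):
    c,s=np.cos(t),np.sin(t)
    return np.c_[x+c*M[:,0]-s*M[:,1],y+s*M[:,0]+c*M[:,1],M[:,2]]
def ray(c,uv,z):
    u,v=uv;K=c["K"];d=np.array([(u-K[0,2])/K[0,0],-(v-K[1,2])/K[1,1],-1])
    d=c["cam_to_world"][:3,:3]@d;o=c["cam_to_world"][:3,3];return o+d*(z-o[2])/d[2]
E
python3 - <<'E'
from h import *
c=get_calibration("scene");s=get_calibration("side")
uv=np.array([(135,42),(340,100),(262,300),(40,234),(163,86),(283,118),(233,251),(107,217)],float)
px=(uv+.5)/4.4+[280,170]-.5
W=np.array([ray(c,p,70) for p in px]);print(W.round(1))
for i in (0,4):print([np.linalg.norm(W[i+k]-W[i+(k+1)%4]).round(1) for k in range(4)])
# order far-left.. : robot-side short edge first
M=np.array([(-90,-70,70),(-90,70,70),(90,70,70),(90,-70,70),(-60,-40,70),(-60,40,70),(60,40,70),(60,-40,70)],float)
r=least_squares(lambda q:(proj(c,model(*q,M))-px).ravel(),[W[:,0].mean(),W[:,1].mean(),0]);print(r.x,r.fun.round(1))
sv=np.array([(697-400,102),(660-400,173),(738-400,97)],float);
print("side inner",((proj(s,model(*r.x,M))-[207,165]+.5)*4.4+[400,0]).round(0))
for a,o in(("near",(-82,0,77)),("far",(82,0,77)),("left",(0,62,77)),("right",(0,-62,77)),("ctr",(0,0,88))):
    print(a,model(*r.x,np.array([o],float)).round(1))
E
```

```text
[[413.7 140.2  70. ]
 [498.5 249.6  70. ]
 [640.3 144.2  70. ]
 [556.7  33.1  70. ]
 [456.9 144.8  70. ]
 [503.9 208.9  70. ]
 [600.1 140.7  70. ]
 [554.3  76.2  70. ]]
[np.float64(138.4), np.float64(176.7), np.float64(139.1), np.float64(178.7)]
[np.float64(79.5), np.float64(117.9), np.float64(79.1), np.float64(119.2)]
[527.90812951 142.2901117   -0.63551984] [-0.2  0.1  0.6 -0.5  0.6  0.4  0.   0.6  0.2 -0.3  0.3 -0.2 -0.7  0.1
 -0.8 -0.4]
side inner [[438. 163.]
 [503.  62.]
 [752.  89.]
 [712. 196.]
 [497. 145.]
 [532.  86.]
 [701. 105.]
 [676. 166.]]
near [[461.9 191.   77. ]]
far [[593.9  93.6  77. ]]
left [[564.7 192.2  77. ]]
right [[491.1  92.4  77. ]]
ctr [[527.9 142.3  88. ]]
```

Request:
arm_command(
  targets=[
    {"hand": -1,"x": 0,"y": 0,"z": -0.02,"yaw": 0.13},
    {"hand": -1,"x": 0,"y": 0,"z": -0.02,"yaw": 0.13},
    {"hand": -1,"x": 0,"y": 0,"z": -0.02,"yaw": 0.13},
    {"hand": -1,"x": -0.03,"y": -0.01,"z": 0,"yaw": 0},
    {"hand": -1,"x": -0.04,"y": -0.01,"z": 0,"yaw": 0},
    {"hand": -1,"x": -0.04,"y": -0.01,"z": 0,"yaw": 0},
    {"hand": -1,"x": -0.04,"y": -0.01,"z": 0,"yaw": 0},
    {"hand": -1,"x": -0.04,"y": -0.01,"z": 0,"yaw": 0},
    {"hand": -1,"x": -0.04,"y": -0.01,"z": 0,"yaw": 0},
    {"hand": -1,"x": -0.04,"y": -0.01,"z": 0,"yaw": 0},
  ],
)

```text
clock: 1.2
eef_pos: [309.6, 316.0, 265.5]
eef_rot: [3.141, 0.0, 2.508]
wrist_force: [1.4, 0.1, -0.4]
finger_gap: 17.6
finger_force: 0.0
```

Request:
arm_command(
  targets=[
    {"hand": -1,"x": -0.04,"y": -0.01,"z": 0,"yaw": 0},
    {"hand": -1,"x": -0.04,"y": 0,"z": 0,"yaw": 0},
    {"hand": -1,"x": -0.04,"y": 0,"z": 0,"yaw": 0},
    {"hand": -1,"x": -0.04,"y": 0,"z": 0,"yaw": 0},
    {"hand": -1,"x": -0.04,"y": 0,"z": 0,"yaw": 0},
    {"hand": -1,"x": -0.04,"y": 0,"z": 0,"yaw": 0},
    {"hand": -1,"x": -0.03,"y": 0,"z": 0,"yaw": 0},
    {"hand": -1,"x": -0.01,"y": 0,"z": 0,"yaw": 0},
    {"hand": -1,"x": 0,"y": 0,"z": 0,"yaw": 0},
    {"hand": -1,"x": 0,"y": 0,"z": 0,"yaw": 0},
  ],
)

```text
clock: 2.2
eef_pos: [527.9, 144.2, 265.4]
eef_rot: [-3.141, -0.0, 2.508]
wrist_force: [-0.3, 0.4, 0.4]
finger_gap: 0.0
finger_force: 0.0
```

```bash
python3 - <<'E'
from h import *
st=manip.read_state();print(st["clock"],st["eef_pos"],st["eef_rot"],st["finger_gap"],st["wrist_force"])
c=get_calibration("wrist");i=camera("wrist");np.savez("w.npz",K=c["K"],cam_to_world=c["cam_to_world"])
print(c)
cv2.imwrite("pics/w.png",cv2.resize(i[:,:,::-1],(800,600),interpolation=cv2.INTER_CUBIC))
M=np.array([(-90,-70,70),(-90,70,70),(90,70,70),(90,-70,70),(-60,-40,70),(-60,40,70),(60,40,70),(60,-40,70),(0,0,88)],float)
print((proj(c,model(527.9,142.3,-.6355,M))*800/560).round(0))
E
```

```text
2.2 [527.87236547 144.21209156 265.41165446] [-3.14148264e+00 -3.33954116e-04  2.50819855e+00] 0.02450366801583166 [-0.2924464   0.39193042  0.44740169]
{'K': array([[317.39500378,   0.        , 281.98561967],
       [  0.        , 317.39500378, 210.07767441],
       [  0.        ,   0.        ,   1.        ]]), 'cam_to_world': array([[ 5.92549887e-01, -7.80452399e-01, -1.99445946e-01,
         4.70127347e+02],
       [ 8.05532820e-01,  5.73721899e-01,  1.48189267e-01,
         1.87129164e+02],
       [-1.22816195e-03, -2.48469789e-01,  9.68638868e-01,
         4.44042476e+02],
       [ 0.00000000e+00,  0.00000000e+00,  0.00000000e+00,
         1.00000000e+00]])}
[[313. 162.]
 [490. 162.]
 [480. 373.]
 [322. 373.]
 [352. 201.]
 [451. 201.]
 [447. 341.]
 [355. 341.]
 [401. 278.]]
```

View pics/w.png

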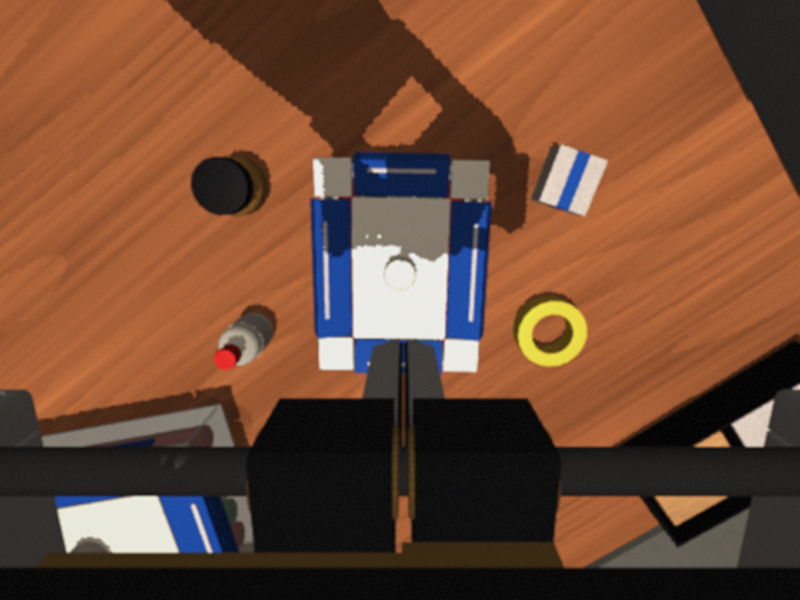

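The wrist view confirms the fit: inner lid corners at (352,198), (449,198), (447,339), (354,339), within 3 px of the prediction. The fingertips are above the tub. I start with the +y (left) section.

Request:
arm_command(
  targets=[
    {"hand": -1,"x": 0,"y": 0.025,"z": 0.04,"yaw": 0},
    {"hand": -1,"x": 0,"y": 0.025,"z": 0.04,"yaw": 0},
    {"hand": -1,"x": 0,"y": 0,"z": 0.04,"yaw": 0},
    {"hand": -1,"x": 0,"y": 0,"z": 0.04,"yaw": 0},
    {"hand": -1,"x": 0,"y": 0,"z": 0.02,"yaw": 0},
    {"hand": -1,"x": 0,"y": 0,"z": 0,"yaw": 0},
    {"hand": -1,"x": 0,"y": 0,"z": 0.004,"yaw": 0},
    {"hand": -1,"x": 0,"y": 0,"z": 0.003,"yaw": 0},
    {"hand": -1,"x": 0,"y": 0,"z": 0.002,"yaw": 0},
    {"hand": -1,"x": 0,"y": 0,"z": 0,"yaw": 0},
  ],
)

```text
clock: 3.25
eef_pos: [558.3, 183.9, 77.0]
eef_rot: [3.141, 0.0, 2.508]
wrist_force: [-0.0, 0.4, 0.5]
finger_gap: 0.4
finger_force: 0.0
```

Request:
arm_command(
  targets=[
    {"hand": -1,"x": 0,"y": 0,"z": 0.002,"yaw": 0},
    {"hand": -1,"x": 0,"y": 0,"z": 0.002,"yaw": 0},
    {"hand": -1,"x": 0,"y": 0,"z": 0.001,"yaw": 0},
    {"hand": -1,"x": 0,"y": 0,"z": 0,"yaw": 0},
  ],
)

```text
clock: 3.65
eef_pos: [558.9, 184.2, 73.1]
eef_rot: [3.139, 0.001, 2.508]
wrist_force: [-3.1, 1.4, 14.8]
finger_gap: 0.5
finger_force: 7.0
```

Request:
arm_command(
  targets=[
    {"hand": -1,"x": 0,"y": 0,"z": 0.001,"yaw": 0},
    {"hand": -1,"x": 0,"y": 0,"z": 0.001,"yaw": 0},
    {"hand": -1,"x": 0,"y": 0,"z": 0,"yaw": 0},
  ],
)

```text
clock: 3.95
eef_pos: [558.8, 184.2, 70.2]
eef_rot: [3.14, 0.001, 2.508]
wrist_force: [2.3, 3.3, 5.2]
finger_gap: 0.5
finger_force: 3.3
```

```bash
python3 - <<'E'
from h import *
st=manip.read_state();print(st["eef_pos"],st["wrist_force"])
i=camera("wrist");cv2.imwrite("pics/w2.png",cv2.resize(i[120:320,150:420,::-1],(800,593),interpolation=cv2.INTER_CUBIC))
E
```

```text
[558.81847264 184.22221714  70.22528238] [2.26512249 3.25037683 5.19762093]
```

View pics/w2.png

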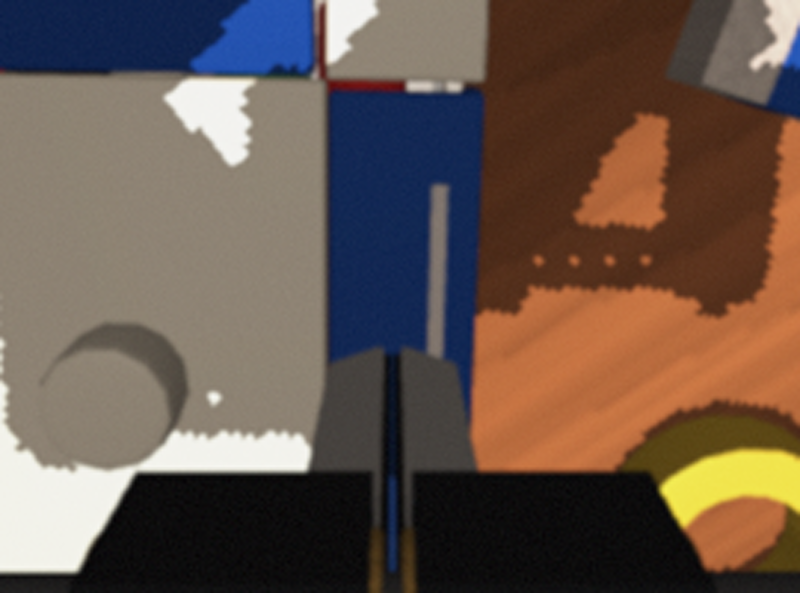

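The force dropped from 15 to 5 N with the tip at z 70.2, and the section looks level with the lid, so left has clicked. Next is right (-y), crossing above the knob.

Request:
arm_command(
  targets=[
    {"hand": -1,"x": 0,"y": 0,"z": -0.02,"yaw": 0},
    {"hand": -1,"x": 0,"y": 0,"z": -0.025,"yaw": 0},
    {"hand": -1,"x": 0,"y": -0.034,"z": 0,"yaw": 0},
    {"hand": -1,"x": 0,"y": -0.034,"z": 0,"yaw": 0},
    {"hand": -1,"x": 0,"y": -0.034,"z": 0,"yaw": 0},
    {"hand": -1,"x": 0,"y": 0,"z": 0.02,"yaw": 0},
    {"hand": -1,"x": 0,"y": 0,"z": 0.012,"yaw": 0},
    {"hand": -1,"x": 0,"y": 0,"z": 0.003,"yaw": 0},
    {"hand": -1,"x": 0,"y": 0,"z": 0.002,"yaw": 0},
    {"hand": -1,"x": 0,"y": 0,"z": 0.002,"yaw": 0},
  ],
)

```text
clock: 5.0
eef_pos: [498.1, 102.0, 75.6]
eef_rot: [3.141, 0.0, 2.508]
wrist_force: [-0.2, 0.1, 0.2]
finger_gap: 0.6
finger_force: 0.0
```

Request:
arm_command(
  targets=[
    {"hand": -1,"x": 0,"y": 0,"z": 0.002,"yaw": 0},
    {"hand": -1,"x": 0,"y": 0,"z": 0.001,"yaw": 0},
    {"hand": -1,"x": 0,"y": 0,"z": 0.001,"yaw": 0},
    {"hand": -1,"x": 0,"y": 0,"z": 0.001,"yaw": 0},
    {"hand": -1,"x": 0,"y": 0,"z": 0.001,"yaw": 0},
    {"hand": -1,"x": 0,"y": 0,"z": 0,"yaw": 0},
  ],
)

```text
clock: 5.6
eef_pos: [498.7, 101.9, 71.5]
eef_rot: [3.14, 0.002, 2.508]
wrist_force: [-5.1, -1.3, 19.1]
finger_gap: 0.5
finger_force: 9.0
```

Request:
arm_command(
  targets=[
    {"hand": -1,"x": 0,"y": 0,"z": 0.001,"yaw": 0},
    {"hand": -1,"x": 0,"y": 0,"z": 0,"yaw": 0},
    {"hand": -1,"x": 0,"y": 0,"z": 0,"yaw": 0},
  ],
)

```text
clock: 5.9
eef_pos: [498.6, 101.9, 70.1]
eef_rot: [3.14, 0.002, 2.508]
wrist_force: [-3.4, -1.4, 16.7]
finger_gap: 0.7
finger_force: 8.0
```

Right is at z 70.1 and stopped on solid. I'll verify it by picture later. Next is near (-x).

Request:
arm_command(
  targets=[
    {"hand": -1,"x": 0,"y": 0,"z": -0.02,"yaw": 0},
    {"hand": -1,"x": 0,"y": 0,"z": -0.025,"yaw": 0},
    {"hand": -1,"x": 0.026,"y": 0.017,"z": 0,"yaw": 0},
    {"hand": -1,"x": 0.026,"y": 0.017,"z": 0,"yaw": 0},
    {"hand": -1,"x": 0.025,"y": 0.016,"z": 0,"yaw": 0},
    {"hand": -1,"x": 0,"y": 0,"z": 0.02,"yaw": 0},
    {"hand": -1,"x": 0,"y": 0,"z": 0.012,"yaw": 0},
    {"hand": -1,"x": 0,"y": 0,"z": 0.003,"yaw": 0},
    {"hand": -1,"x": 0,"y": 0,"z": 0.002,"yaw": 0},
    {"hand": -1,"x": 0,"y": 0,"z": 0.002,"yaw": 0},
  ],
)

```text
clock: 6.9
eef_pos: [465.7, 187.3, 74.9]
eef_rot: [3.141, 0.0, 2.507]
wrist_force: [-3.7, 0.1, 9.1]
finger_gap: 0.7
finger_force: 3.9
```

Request:
arm_command(
  targets=[
    {"hand": -1,"x": 0,"y": 0,"z": 0.001,"yaw": 0},
    {"hand": -1,"x": 0,"y": 0,"z": 0.001,"yaw": 0},
    {"hand": -1,"x": 0,"y": 0,"z": 0.001,"yaw": 0},
    {"hand": -1,"x": 0,"y": 0,"z": 0.001,"yaw": 0},
    {"hand": -1,"x": 0,"y": 0,"z": 0.001,"yaw": 0},
    {"hand": -1,"x": 0,"y": 0,"z": 0,"yaw": 0},
  ],
)

```text
clock: 7.5
eef_pos: [465.7, 187.5, 70.2]
eef_rot: [3.141, 0.001, 2.507]
wrist_force: [-2.8, -0.3, 7.1]
finger_gap: 0.5
finger_force: 4.0
```

Near stopped at z 70.2 with 7 N, so it has clicked. Next is far (+x).

Request:
arm_command(
  targets=[
    {"hand": -1,"x": 0,"y": 0,"z": -0.02,"yaw": 0},
    {"hand": -1,"x": 0,"y": 0,"z": -0.03,"yaw": 0},
    {"hand": -1,"x": -0.038,"y": 0,"z": 0,"yaw": 0},
    {"hand": -1,"x": -0.038,"y": 0,"z": 0,"yaw": 0},
    {"hand": -1,"x": -0.038,"y": 0,"z": 0,"yaw": 0},
    {"hand": -1,"x": -0.036,"y": 0,"z": 0,"yaw": 0},
    {"hand": -1,"x": 0,"y": 0,"z": 0.02,"yaw": 0},
    {"hand": -1,"x": 0,"y": 0,"z": 0.018,"yaw": 0},
    {"hand": -1,"x": 0,"y": 0,"z": 0.003,"yaw": 0},
    {"hand": -1,"x": 0,"y": 0,"z": 0.003,"yaw": 0},
  ],
)

```text
clock: 8.5
eef_pos: [586.2, 98.5, 75.7]
eef_rot: [-3.141, -0.0, 2.508]
wrist_force: [-3.1, -2.8, 4.3]
finger_gap: 0.4
finger_force: 2.5
```

Request:
arm_command(
  targets=[
    {"hand": -1,"x": 0,"y": 0,"z": 0.001,"yaw": 0},
    {"hand": -1,"x": 0,"y": 0,"z": 0.001,"yaw": 0},
    {"hand": -1,"x": 0,"y": 0,"z": 0.001,"yaw": 0},
    {"hand": -1,"x": 0,"y": 0,"z": 0.001,"yaw": 0},
    {"hand": -1,"x": 0,"y": 0,"z": 0.001,"yaw": 0},
    {"hand": -1,"x": 0,"y": 0,"z": 0.001,"yaw": 0},
    {"hand": -1,"x": 0,"y": 0,"z": 0,"yaw": 0},
  ],
)

```text
clock: 9.2
eef_pos: [586.8, 98.8, 70.3]
eef_rot: [3.14, 0.001, 2.508]
wrist_force: [0.8, -1.4, 3.6]
finger_gap: 0.6
finger_force: 2.3
```

Far is at z 70.3 with the force gone, so it has clicked. I lift straight up, move back toward -x, and check with the wrist and scene views.

Request:
arm_command(
  targets=[
    {"hand": -1,"x": 0,"y": 0,"z": -0.02,"yaw": 0},
    {"hand": -1,"x": 0,"y": 0,"z": -0.03,"yaw": 0},
    {"hand": -1,"x": -0.03,"y": 0,"z": -0.04,"yaw": 0},
    {"hand": -1,"x": -0.03,"y": 0,"z": -0.04,"yaw": 0},
    {"hand": -1,"x": 0,"y": 0,"z": -0.02,"yaw": 0},
    {"hand": -1,"x": 0,"y": 0,"z": 0,"yaw": 0},
    {"hand": -1,"x": 0,"y": 0,"z": 0,"yaw": 0},
  ],
)

```text
clock: 9.9
eef_pos: [634.1, 63.5, 218.4]
eef_rot: [-3.141, -0.001, 2.508]
wrist_force: [-0.9, -0.4, -1.0]
finger_gap: 0.8
finger_force: 0.0
```

```bash
python3 - <<'E'
from h import *
st=manip.read_state();print(st["clock"],st["eef_pos"],st["wrist_force"])
c=get_calibration("wrist");w=camera("wrist")[:,:,::-1]; b=camera("side")[165:235,207:297,::-1]
M=np.array([(-90,-70,70),(-90,70,70),(90,70,70),(90,-70,70),(0,0,88)],float)
P=proj(c,model(526.7,143.2,-.6355,M));print(P.round(0))
u,v=np.maximum(P.min(0).astype(int)-15,0);x,y=P.max(0).astype(int)+15
A=w[v:y,u:x];k=min(396/(x-u),590/A.shape[0]);A=cv2.resize(A,None,fx=k,fy=k,interpolation=cv2.INTER_CUBIC)
o=np.zeros((600,800,3),np.uint8);o[:A.shape[0],:A.shape[1]]=A;o[:308,400:796]=cv2.resize(b,(396,308),interpolation=cv2.INTER_CUBIC)
cv2.imwrite("pics/chk.png",o);print(u,v,k)
E
```

```text
9.9 [634.07935016  63.51007054 218.37595091] [-0.89274119 -0.43145039 -0.96240294]
[[203. -49.]
 [362. -49.]
 [351. 157.]
 [214. 157.]
 [283.  57.]]
188 0 2.0952380952380953
```

View pics/chk.png

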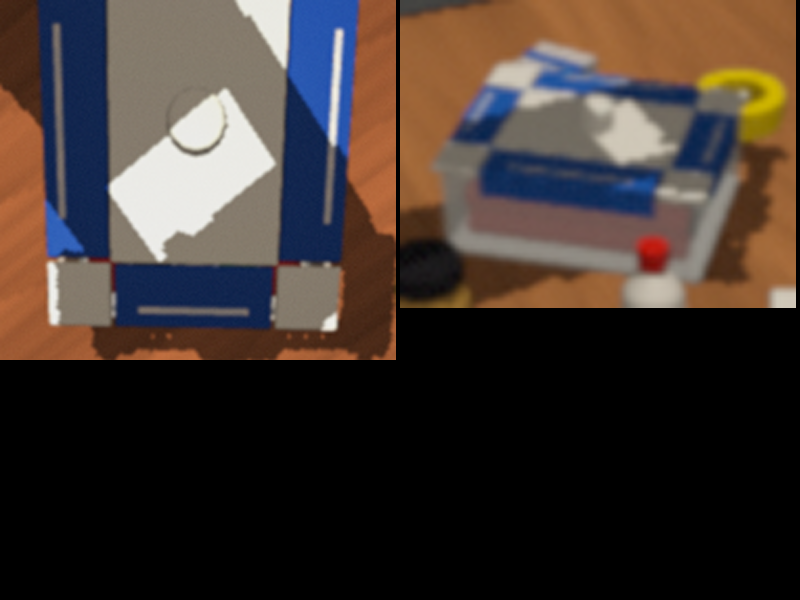

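Far is flush, but the right section is unclear in this view. I go back to the first viewpoint and compare against the predicted line positions, shut and up.

Request:
arm_command(
  targets=[
    {"hand": -1,"x": 0.045,"y": 0,"z": -0.03,"yaw": 0},
    {"hand": -1,"x": 0.045,"y": 0,"z": -0.02,"yaw": 0},
    {"hand": -1,"x": 0.045,"y": 0,"z": 0,"yaw": 0},
    {"hand": -1,"x": 0,"y": 0,"z": 0,"yaw": 0},
    {"hand": -1,"x": 0,"y": 0,"z": 0,"yaw": 0},
  ],
)

```text
clock: 10.5
eef_pos: [527.9, 141.7, 266.6]
eef_rot: [-3.141, -0.001, 2.51]
wrist_force: [0.3, -0.2, 0.8]
finger_gap: 0.6
finger_force: 0.0
```

```bash
python3 - <<'E'
from h import *
def cr(n,u,v,w,h,W):
    k=W/w;c=get_calibration(n);i=camera(n)[v:v+h,u:u+w,::-1]
    for nm,cz,r in(("shut",70,22),("up",77.5,20.7)):
        for f,o in(("near",(-60-r,0,cz)),("far",(60+r,0,cz)),("left",(0,40+r,cz)),("right",(0,-40-r,cz))):
            print(n,nm,f,((proj(c,model(526.7,143.2,-.6355,np.array([o],float)))[0]-[u,v]+.5)*k).round(0))
    return cv2.resize(i,(W,int(h*k)),interpolation=cv2.INTER_CUBIC)
A=cr("wrist",205,100,150,175,398);B=cr("side",207,165,90,70,398);C=cr("scene",280,170,90,65,398)
o=np.zeros((600,800,3),np.uint8)
for im,x,y in((A,0,0),(B,400,0),(C,400,310)):o[y:y+im.shape[0],x:x+im.shape[1]]=im[:600-y]
cv2.imwrite("pics/chk2.png",o)
E
```

```text
wrist shut near [208.  49.]
wrist shut far [207. 407.]
wrist shut left [344. 238.]
wrist shut right [ 70. 237.]
wrist up near [208.  51.]
wrist up far [207. 410.]
wrist up left [344. 241.]
wrist up right [ 70. 240.]
side shut near [ 82. 111.]
side shut far [321. 139.]
side shut left [222.  81.]
side shut right [175. 173.]
side up near [ 83. 102.]
side up far [319. 129.]
side up left [222.  72.]
side up right [175. 162.]
scene shut near [236.  77.]
scene shut far [157. 259.]
scene shut left [295. 192.]
scene shut right [103. 139.]
scene up near [236.  70.]
scene up far [159. 249.]
scene up left [295. 183.]
scene up right [105. 131.]
```

View pics/chk2.png

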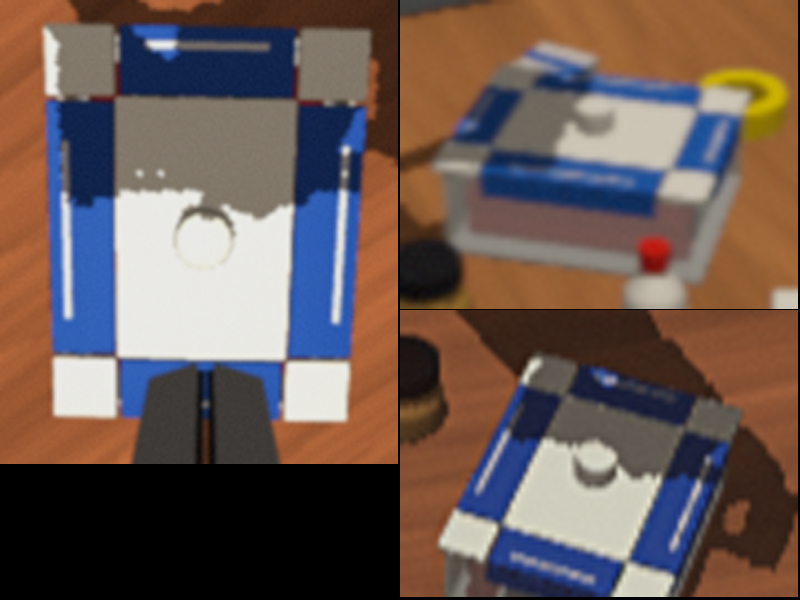

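All four lines sit at the shut predictions. In the scene crop, near is at about row 75 (predicted 77), far 258 (259), left 193 (192) and right 139 (139). The sections are level with the corner squares, and the tub and its neighbours are unmoved.

```bash
python3 -c "
from cell import manip
print(manip.sign_off())"
```

```text
the job is handed in; nothing more can be done
None
```

All four rim sections of the smaller tub are clicked down flush, confirmed in the final camera views; the tub and the things around it look unmoved, and the job is handed in at about 11 s.

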